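# Take a tested valve body out of the leak-test fixture with safety tongs

## Task

The leak test is over and both clamps stand open: pick up the yellow hand-safety tongs from their rest, close their jaws on the blue valve body in the fixture and lift it, upright, at least 10 cm above its nest. Only the tongs may go in between the clamps and touch the valve body; the gripper itself stays clear of the fixture, and the red leak master, the brass fitting and the jar stay where they are. Finish while still holding the valve body up, at rest, in the squeezed tongs: do not put it down or let go.

Things in the scene. Friction and masses are not known exactly. Their poses are not given: they have to be found in the camera images.
- tongs: Hinge barrel (black, 16 mm dia., at x = -95) of the yellow safety tongs: 213 mm long, 20 tall, 90 g, lying flat on the rest, jaws to +x. Frame (mm): origin on their middle line at the underside, midway along the black ribbed finger grips (x = -30 to 30), near the balance point; z up, arms close along y. Open: 50 mm wide over the grips at x = 0, 60 between the jaw pads, 78 over the jaws.
- tongs_left: Left (+y) arm of the tongs, 5 mm thick, 20 tall; origin on the hinge pin, x along the arm. Sprung open, splayed 0.077 rad at rest; springs open again if let go. Squeezing both grips together by 1 mm closes the jaws by 2 mm; it takes 5.5 N at first, 7 N where the pads meet the valve body, where the arms are parallel and the grips measure 35 mm over their outsides.
- tongs_right: Right (-y) arm of the tongs, mirror image of the left one. To carry the tongs open, hold the grips partly squeezed: for example, 44 mm over the grips leaves 48 mm between the jaw pads, 66 mm over the jaws. Squeezed all the way, the pads meet.
- tongs_left_pad (a point): Centre of the gripping face of the left jaw pad (black rubber, 30 mm long, 20 mm tall), at x = 101 mm in the tongs' frame and 10 mm above their underside; the arms end 16 mm farther on.
- tongs_right_pad (a point): Centre of the gripping face of the right jaw pad, opposite the left one.
- rest: Fixed grey sheet-metal rest for the tongs. Origin at its underside; base 150 x 110 x 4 mm. Two cross walls (5 thick, 104 wide) at x = -50 and +60 mm carry the tongs' underside at z = 25 mm, with small lips to z = 35 mm at y = +-49 mm. The tongs lie with their origin over the rest's (within 5 mm), nearly parallel to its x. Between the walls fingers have room down to z = 4 mm.
- fixture: Fixed leak-test fixture: base 90 (x) x 300 (y) x 30 mm, origin at its underside centre, -x side towards the robot. In the middle the nest: floor at z = 36 mm, ribs to z = 42 mm round the valve body's foot (2 mm play). Either side an open black clamp jaw, 34 mm wide in x, z = 34 to 78 mm, seal face at y = +-54 mm; slides behind it to z = 62, y = +-148 mm. The clamps do not move.
- valve: Blue valve body, loose in the nest: block 40 (x) x 30 (y) x 36 (z) mm plus a brass port on top (18 mm dia., 50 mm high in all), 60 to 120 g. Origin at its underside centre; axes along the fixture's (within 0.03 rad). Its 40 x 36 sides face the clamps: the tongs, pointing along the fixture's x, close on these, above the ribs (a good height for the pads' centres is 22 mm above its underside).
- valve_mid (a point): Centre of the valve body's block, 18 mm above its underside.
- tray: Fixed grey open tray 150 x 120 x 25 mm, walls 4 mm, with the leak master and the fitting in it. Origin at its underside centre. The rest stands on one side of the robot, the tray on the other; which is where varies.
- master: Bystander: red leak master, same shape as the valve body, standing in the tray. Origin at its underside.
- fitting: Bystander: brass fitting, 22 mm dia., 30 mm high, standing in the tray. Origin at its underside.
- jar: Bystander: amber jar with white lid, 52 mm dia., 70 mm high, standing beyond the fixture. Origin at its underside.
There are look-alikes about, which are no part of the job. There is more than one size of the tongs; the one meant has the size given above.

How it is judged (in metres and radians):
On the way, in this order (a step that is already met when the one before it is completed fails the run):
1. the tongs are lifted off their rest by both finger grips, the valve body still in its nest (contact force between the fingers and tongs_left above 0.5 N and contact force between the fingers and tongs_right above 0.5 N and contact force between tongs and rest below 0.05 N and z of tongs in the frame of rest above 0.035 m and z of valve in the frame of fixture below 0.042 m), for 0.2 s.
2. both jaw pads of the tongs press on the valve body while it still sits in the nest (contact force between the fingers and tongs_left above 0.5 N and contact force between the fingers and tongs_right above 0.5 N and contact force between each of tongs_left, tongs_right and valve above 0.5 N and distance between valve_mid and tongs_left_pad below 0.032 m and distance between valve_mid and tongs_right_pad below 0.032 m and z of valve in the frame of fixture below 0.042 m and horizontal distance between valve and fixture below 0.008 m), for 0.1 s.
At the end, for the whole second after the job is handed in: The valve body hangs still (under 20 mm/s) and upright (within 20 degrees) between both jaw pads (over 0.5 N each), its underside 95 mm or more above the nest floor, touched by the tongs alone; the fingers hold both tongs arms, the tongs touch nothing else; bystanders within 20 mm (contact force between the fingers and tongs_left above 0.5 N and contact force between the fingers and tongs_right above 0.5 N and contact force between each of tongs_left, tongs_right and valve above 0.5 N and distance between valve_mid and tongs_left_pad below 0.032 m and distance between valve_mid and tongs_right_pad below 0.032 m and z of valve in the frame of fixture above 0.131 m and angle between valve's own z axis and vertical below 0.35 rad and linear speed of valve below 0.02 m/s and contact force between each of valve, tongs and fixture below 0.05 N and contact force between valve and the fingers below 0.05 N and contact force between valve and the arm below 0.05 N and contact force between each of tongs, valve and rest below 0.05 N and contact force between each of tongs, valve and tray below 0.05 N and height (world z) of tongs above 0.08 m and distance of each of master, fitting, jar from where it was at the start of the episode below 0.02 m); the arm keeps its last pose, push and grip.
It fails at once if the robot itself touches the valve body (contact force between any of the fingers, the arm and valve above 0.3 N).
It fails at once if the gripper goes in between the clamps (its grasp point less than 90 mm above the table, over the fixture's base) or presses on the fixture with over 2 N ((x of the grasp point in the frame of fixture between -0.045 and 0.045 m and y of the grasp point in the frame of fixture between -0.15 and 0.15 m and z of the grasp point in the frame of fixture below 0.09 m) or contact force between any of the fingers, the arm and fixture above 2 N).
It fails at once if a bystander is moved by more than 20 mm (distance of any of master, fitting, jar from where it was at the start of the episode above 0.02 m).
It also fails if it takes over 45 s, if anything falls off the work surface, if the arm or the gripper's body presses on something with over 40 N, if the wrist force passes 120 N, or if a joint passes its speed limit or range.

## Robot

A 6-joint arm with a two-finger parallel gripper is mounted at the origin on the work surface. World frame = base frame: x ahead of the robot, y to its left, z up, the work surface at z = 0. Lengths are in mm, angles in rad, forces in N, time in s.
With the tool pointing down it reaches from about 300 to 775 mm from the base axis. Payload 14.6 kg.
Tool frame: the origin (TCP) lies between the finger pads; the fingertips stand 19 mm ahead of it and the grasp point (between the pads) is the TCP (manip.tcp_to_tips is the distance from the TCP to the fingertips, in mm); x points along the fingers, z is the direction in which the jaws open and shut, and the axes are right-handed (so a half turn about x gives the same grasp; the last joint's range is limited). The gripper opens to 94 mm and grips with 3 to 60 N. Pads are 16 mm wide; open, the fingers measure 119 mm over their backs; the gripper's body (75 mm by 177 mm) begins 78 mm behind the grasp point.
Start: joints at [1.217, 0.3, 1.521, -0, 1.321, -0.067], TCP at [155.584, 527.525, 224.446] pointing down, gripper open.
Joint ranges: [-3.03, 3.03], [-0.79, 2.21], [0.23, 2.52], [-1.04, 4.18], [0, 3.07], [-2.55, 2.55]. Speed limits (rad/s): [2.22, 2.22, 2.57, 3.14, 3.14, 3.14].

## Interface

Orientations are given as [roll, pitch, yaw] about the fixed x, y, z axes, in that order (R = Rz(yaw) Ry(pitch) Rx(roll)).
In Python, from cell import manip gives the robot as it stands.
- The arm moves only by the tool jog_arm, never from a script. Its argument "moves" is a list that holds one entry, the list of rows, each a list of 6 numbers: the shift along the world's x, y, z in mm, then the turn, a rotation vector about the world's x, y, z in degrees. In form: [[[dx, dy, dz, wx, wy, wz], ...]]. A call has 1 to 5 rows; each row shifts and turns the pose as measured when the row begins; what a row does not reach is not made up. A row lasts 1/10 s, in which the tool goes at most 50 mm and 8.59 degrees, less where a joint would pass 70% of its speed; a pose out of reach is approached as far as the arm can. A call is refused whole if a number of a shift passes 50 or a number of a turn 8.59, either way. A call with a gripper value outside its range is refused whole. "gripper" is the opening, from -1 (shut) to 1 (fully open), set as the call begins (left out, the last holds). The fingers move at their own pace and stop on an object; "squeeze" is the grip in N (left out, the last holds). Time passes only in rows, so rows that do not move let the fingers close. It gives the time, the measured TCP pose, the force and the opening at its end, in the units of the state.
- manip.read_state(): the state, without advancing time (a new reading comes with each control period).
- manip.camera(name): name is "scene" or "top"; returns (picture, depth): 480x640x3 uint8, blue, green, red; 480x640 float32, mm along the optical axis (not along the pixel's ray), 0 where there is no reading.
- manip.camera_params(name): a dict with "fx", "fy", "cx", "cy" (pixels), "rvec" (rotation vector, rad) and "tvec" (3), from world to camera coordinates, as OpenCV has them. Camera axes: x right, y down, z forward; pixel columns grow to the right and rows downward; lengths in mm; the calibration is good to about 2 mm. A picture is of the moment at which its call begins. camera_params takes no time and is no camera call.
- manip.sign_off(): hands the job in, once; it reports no verdict.
The state is a dict: "clock": time; "joints": joint angles; "qd": joint speeds; "effort": joint torques, N m; "eef_pos": TCP position; "eef_rot": TCP orientation; "wrist_force": force on the tool from outside, world axes, zero at the start; "moment": the same for the moment, N m; "finger_gap": finger opening in mm.
Only numpy, scipy, OpenCV 4.12 (cv2) and the standard library are available. Lean on these libraries where they do the work, as an engineer would, in place of code of your own. Each camera call takes 0.05 s, during which the arm holds its last target. There are 200 camera calls.

## Working session

There is one attempt and no reset: what is moved stays moved. The work goes in short steps, Python scripts to look and compute and a tool call to move; the robot and the scene stay as the last step left them, time stands still between calls to the robot, and variables do not carry over. Pictures are saved under pics/ and viewed, about 8 in all and at most 12, crops included, and the job is handed in when it is done.

Besides the shell and the picture viewer there is one more tool, called after "Request:" by a JSON object that holds its "op" and its "data", one argument or row to a line. jog_arm: Moves the arm, as the interface text tells. Its arguments: {"type":"object","properties":{"moves":{"type":"array","items":{"type":"array","items":{"type":"array","items":{"type":"number"}}}},"gripper":{"type":"number"},"squeeze":{"type":"number"}},"required":["moves"]}

```bash
ls; mkdir -p pics; cat > h.py <<'E'
from cell import manip
import numpy as np, cv2
def save(cam,name,crop=None,s=1):
    im,d=manip.camera(cam); np.save(f'pics/{cam}.npy',d); cv2.imwrite(f'pics/{cam}_raw.png',im)
    if crop: x0,y0,x1,y1=crop; im=im[y0:y1,x0:x1]
    cv2.imwrite(f'pics/{name}.png',cv2.resize(im,None,fx=s,fy=s,interpolation=cv2.INTER_CUBIC))
def cl(cam):
    "world XYZ per pixel from saved depth"
    d=np.load(f'pics/{cam}.npy'); p=manip.camera_params(cam)
    R=cv2.Rodrigues(np.array(p['rvec'],float))[0]; t=np.array(p['tvec'],float).ravel()
    v,u=np.mgrid[0:d.shape[0],0:d.shape[1]]
    c=np.stack([(u-p['cx'])/p['fx']*d,(v-p['cy'])/p['fy']*d,d],-1)
    W=(c-t)@R; W[d==0]=np.nan; return W
E
python3 - <<'E'
from h import *
save('top','top1'); save('scene','scene1')
print(manip.read_state()); 
for c in('top','scene'):
  p=manip.camera_params(c); R=cv2.Rodrigues(np.array(p['rvec']))[0]; print(p, -R.T@np.array(p['tvec']).ravel())
E
```

```text
pics
{'clock': 0.1, 'joints': array([ 1.21737677e+00,  3.00422130e-01,  1.52145978e+00,  3.54613101e-05,
        1.32068020e+00, -6.65925185e-02]), 'qd': array([ 0.00182706, -0.00221961, -0.00042037,  0.00038182, -0.00255326,
        0.00065278]), 'effort': array([ 3.67532397e-03, -5.32644618e+01, -3.53288984e+01,  7.10645481e-02,
        2.34445289e-02, -6.30846159e-06]), 'eef_pos': array([155.52634391, 527.35739075, 223.96448821]), 'eef_rot': array([ 3.03958366,  1.56982625, -1.95964116]), 'wrist_force': array([-0.39040791,  0.56969551, -0.09156449]), 'moment': array([-0.02703298,  0.04132539, -0.03963314]), 'finger_gap': 93.71407154765406}
{'fx': 446.10872160236977, 'fy': 446.10872160236977, 'cx': 311.1490191590314, 'cy': 238.3402067456424, 'rvec': array([ 2.17510884, -2.13230321,  0.17373283]), 'tvec': array([  98.34056749,  526.24305149, 1138.62191162])} [ 354.47882736  126.25934328 1200.61060017]
{'fx': 509.56245523925105, 'fy': 509.56245523925105, 'cx': 313.631959428276, 'cy': 237.4952551899035, 'rvec': array([ 2.48545293,  0.82713415, -0.20920594]), 'tvec': array([-499.64552821, -154.14633656, 1330.28241483])} [ 874.12962654 -363.84170707 1070.78226468]
```

View pics/top1.png

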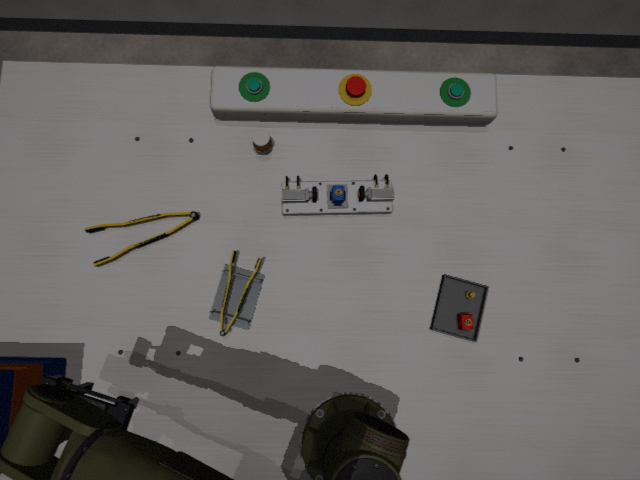

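View pics/scene1.png

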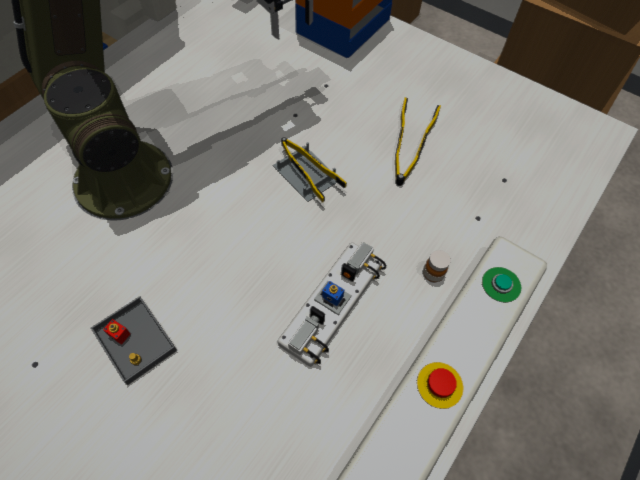

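The top view shows the tongs on the rest at about (237,292), with the hinge at (222,332) and the jaws towards (235,252) and (262,260). The larger look-alike tongs lie at (150,235). The fixture is at (337,198), with the valve at (337,194). The tray is at (460,307) and the jar at (263,145). Next I'll measure with depth and take a close crop.

```bash
python3 - <<'E'
from h import *
im=cv2.imread('pics/top_raw.png')
a=cv2.resize(im[240:345,195:285],(540,630),interpolation=cv2.INTER_CUBIC)[:600]
b=cv2.resize(im[170:225,275:405],None,fx=6,fy=6,interpolation=cv2.INTER_CUBIC)
cv2.imwrite('pics/cropA.png',a); 
cv2.imwrite('pics/cropB.png',b)
for cam in('top','scene'):
  im=cv2.imread(f'pics/{cam}_raw.png'); W=cl(cam); hsv=cv2.cvtColor(im,cv2.COLOR_BGR2HSV); H,S,V=cv2.split(hsv)
  X,Y,Z=np.moveaxis(W,-1,0)
  roi=(X>150)&(X<460)&(Y>150)&(Y<420)
  y=(H>20)&(H<35)&(S>120)&(V>60)&roi&(Z>25)&(Z<70)
  P=W[y]; print(cam,'yellow n',len(P),'z',np.nanpercentile(P[:,2],[5,50,95]))
  # tongs top points incl black
  t=roi&(Z>38)&(Z<60); P=W[t]; print('high n',len(P),P.min(0),P.max(0)); np.save(f'pics/t_{cam}.npy',P)
  bl=(H>100)&(H<125)&(S>120)&(V>60)&(X>400)&(X<560)&(abs(Y)<200)&(Z>40)
  P=W[bl]; print('valve n',len(P),np.median(P,0),P.min(0),P.max(0))
  v=(X>400)&(X<600)&(Y>-150)&(Y<250)&(Z>24)&(Z<36); P=W[v]
  print('fixbase',len(P),np.median(P,0),cv2.minAreaRect(P[:,:2].astype(np.float32)))
  r=(X>200)&(X<420)&(Y>150)&(Y<420)&(Z>2.5)&(Z<7)&(S<60)&(V<140); P=W[r]
  print('rest base',len(P),np.median(P,0),cv2.minAreaRect(P[:,:2].astype(np.float32)))
E
```

```text
top yellow n 294 z [40.83838683 44.61308996 48.82607836]
high n 399 [271.1351186  240.64916607  38.01248666] [459.56019873 336.14360255  51.95285081]
  return _methods._mean(a, axis=axis, dtype=dtype,
  ret = um.true_divide(
Traceback (most recent call last):
ValueError: zero-size array to reduction operation minimum which has no identity
```

View pics/cropA.png

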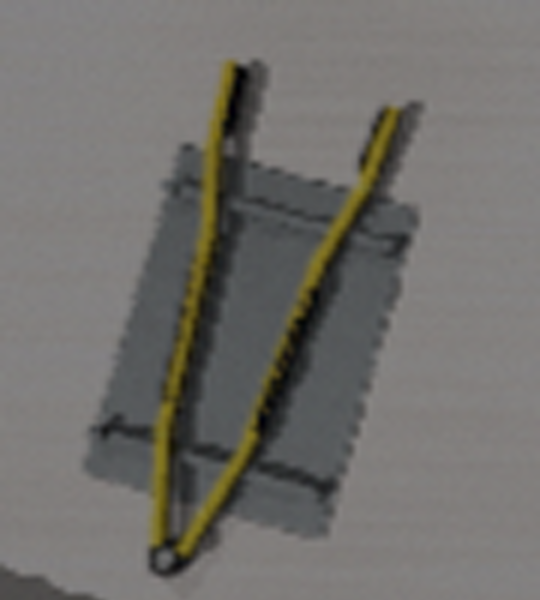

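View pics/cropB.png

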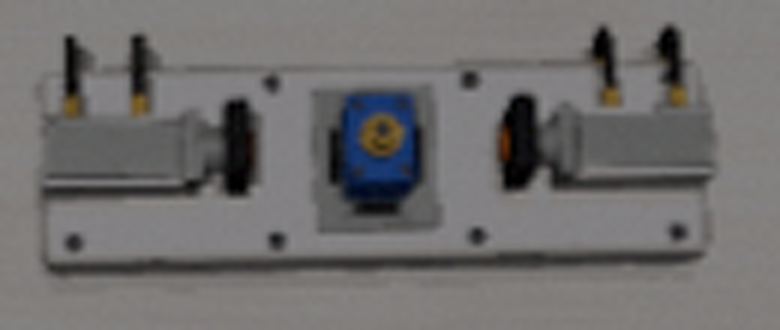

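Crop A (offset 195,240, ×6) puts the hinge at (222.5,333), the left jaw tip at (233,251) and the right tip at (260.5,258). Crop B (offset 275,170, ×6) puts the port at (338.5,192.5) and the base ends at columns 282 and 393. The fixture lies further out, at x≈620.

```bash
python3 - <<'E'
from h import *
def ray(cam,u,v,z):
    p=manip.camera_params(cam);R=cv2.Rodrigues(np.array(p['rvec'],float))[0];t=np.array(p['tvec']).ravel()
    c=-R.T@t; d=R.T@np.array([(u-p['cx'])/p['fx'],(v-p['cy'])/p['fy'],1]); return (c+d*(z-c[2])/d[2]).round(1)
T=lambda x,y,z:ray('top',195+x/6,240+y/6,z)
F=lambda x,y,z:ray('top',275+x/6,170+y/6,z)
print('hinge',T(165,555,45),'tipL',T(230,65,45),'tipR',T(393,108,45),'grips mid L',T(188,325,45),'R',T(292,350,45))
print('rest',[T(*q,4) for q in((182,145),(418,210),(328,537),(85,470))])
print('port',F(381,135,86),'base corners z30',[F(*q,30) for q in((45,80),(700,62),(706,252),(42,262))])
print('bolts',[F(*q,30) for q in((272,83),(470,79),(477,236),(277,240),(74,242),(678,232))])
print('valve top corners z72',[F(*q,72) for q in((345,95),(413,95),(413,190),(345,195))])
for cam in('top','scene'):
  im=cv2.imread(f'pics/{cam}_raw.png'); W=cl(cam); H,S,V=cv2.split(cv2.cvtColor(im,cv2.COLOR_BGR2HSV))
  X,Y,Z=np.moveaxis(W,-1,0)
  roi=(X>230)&(X<520)&(Y>180)&(Y<400)
  P=W[roi&(Z>37)&(Z<60)&(H>18)&(H<38)&(S>100)]; print(cam,'yellow',len(P),P.min(0).round(),P.max(0).round(),np.median(P,0))
  i=P[:,0].argmax(); print(P[P[:,0].argmin()].round(1),P[i].round(1))
  for nm,m in(('valve',(H>100)&(H<128)&(S>110)&(X>540)&(X<720)&(Y>-50)&(Y<150)&(Z>40)&(Z<80)),('port',(H>12)&(H<35)&(S>90)&(X>560)&(X<700)&(Y>20)&(Y<100)&(Z>76)&(Z<100)),('base',(X>540)&(X<720)&(Y>-150)&(Y<250)&(Z>22)&(Z<38))):
    P=W[m]
    if len(P)>2: print(nm,len(P),np.median(P,0).round(1),P.min(0).round(1),P.max(0).round(1),cv2.minAreaRect(P[:,:2].astype(np.float32)))
E
```

```text
hinge [277.5 328.8  45. ] tipL [486.  310.5  45. ] tipR [468.7 239.4  45. ] grips mid L [373.9 323.6  45. ] R [364.2 278.8  45. ]
rest [array([454.3, 336.9,   4. ]), array([427.4, 230.7,   4. ]), array([283.7, 265.3,   4. ]), array([310.7, 372.7,   4. ])]
port [637.4  41.5  86. ] base corners z30 [array([673.5, 188.7,  30. ]), array([ 688.8, -106.7,   30. ]), array([ 601.3, -108.8,   30. ]), array([590.2, 187.7,  30. ])]
bolts [array([674.5,  86.6,  30. ]), array([678.5,  -2.6,  30. ]), array([606.3,  -6.1,  30. ]), array([602.5,  83.3,  30. ]), array([599.6, 173.8,  30. ]), array([610.1, -96.3,  30. ])]
valve top corners z72 [array([658.4,  56.3,  72. ]), array([659.1,  26.7,  72. ]), array([616.9,  26.4,  72. ]), array([614. ,  55.8,  72. ])]
top yellow 402 [279. 238.  37.] [488. 336.  52.] [379.34008715 314.84853524  44.34615884]
[278.7 325.3  43.7] [487.9 311.2  47.1]
valve 157 [631.9  43.6  70.7] [617.1  23.8  41.9] [658.9 106.4  76.2] ((640.3655395507812, 64.73147583007812), (79.99999237060547, 43.02858352661133), 85.13703155517578)
port 29 [639.3  42.4  82.4] [632.1  34.6  76.
[... 245 characters left out ...]
3094177246094, 297.53692626953125), 2.6217401027679443)
scene yellow 473 [277. 237.  37.] [490. 338.  51.] [387.41890323 314.60488329  44.34183417]
[276.8 324.1  43.1] [490.2 309.   42.9]
valve 260 [648.2  32.5  70.5] [621.9  24.9  40.2] [662.3  58.6  77.4] ((642.4418334960938, 41.403419494628906), (39.80304718017578, 33.04103088378906), 5.110688209533691)
port 44 [643.3  39.6  80.9] [634.4  32.9  76.2] [650.7  47.4  88.9] ((643.6338500976562, 40.856449127197266), (15.20838737487793, 14.147729873657227), 36.6195068359375)
base 3151 [657.2  20.5  30.4] [ 592.  -109.3   22.1] [706.3 190.8  38. ] ((648.67431640625, 41.08770751953125), (104.55829620361328, 298.5661315917969), 2.4803617000579834)
```

```bash
cat >> h.py <<'E'
from scipy.spatial.transform import Rotation as Ro
def go(x,y,z,yaw,verbose=1):
    "remaining shift and turn(deg) to a tool-down pose with jaw axis along tongs y (tongs yaw)"
    s=manip.read_state(); R=Ro.from_euler('xyz',s['eef_rot'])
    best=None
    for k in(0,np.pi):
        Zt=np.array([-np.sin(yaw+k),np.cos(yaw+k),0]); Xt=np.array([0,0,-1.]); 
        w=(Ro.from_matrix(np.c_[Xt,np.cross(Zt,Xt),Zt])*R.inv()).as_rotvec(degrees=True)
        if best is None or np.linalg.norm(w)<np.linalg.norm(best): best=w
    print('t',s['clock'],'pos',s['eef_pos'].round(1),'d',(np.array([x,y,z])-s['eef_pos']).round(1),'w',best.round(2),'gap',s['finger_gap'].round(1),'F',s['wrist_force'].round(1),'j6',s['joints'][5].round(2))
E
python3 -c "
from h import *
go(369,302.5,150,-.25)"
```

```text
Traceback (most recent call last):
  File "h.py", line 23, in go
    print('t',s['clock'],'pos',s['eef_pos'].round(1),'d',(np.array([x,y,z])-s['eef_pos']).round(1),'w',best.round(2),'gap',s['finger_gap'].round(1),'F',s['wrist_force'].round(1),'j6',s['joints'][5].round(2))
                                                                                                                           ^^^^^^^^^^^^^^^^^^^^^
AttributeError: 'float' object has no attribute 'round'
```

```bash
sed -i "s/s\['finger_gap'\].round(1)/round(s['finger_gap'],1)/" h.py
python3 -c "
from h import *
go(369,302.5,150,-.25)"
```

```text
t 0.1 pos [155.5 527.4 224. ] d [ 213.5 -224.9  -74. ] w [ 0.05 -0.02  2.11] gap 93.7 F [-0.4  0.6 -0.1] j6 -0.07
```

Request:
{"op": "jog_arm", "data": {
  "moves": [
    [[43,-45,-10,0,0,0.5],[43,-45,-10,0,0,0.5],[43,-45,-10,0,0,0.5],[43,-45,-10,0,0,0.5],[42,-45,-10,0,0,0.1]]
  ],
  "gripper": 1
}}

```text
clock: 0.6
eef_pos: [325.3, 346.2, 182.8]
eef_rot: [2.528, 1.569, -2.424]
wrist_force: [1.0, 0.2, -0.2]
finger_gap: 94.1
```

```bash
python3 -c "
from h import *
go(369,302.5,100,-.25)"
```

```text
t 0.6 pos [325.3 346.2 182.8] d [ 43.7 -43.7 -82.8] w [ 0.06 -0.07 -0.58] gap 94.1 F [ 1.   0.2 -0.2] j6 -0.59
```

Request:
{"op": "jog_arm", "data": {
  "moves": [
    [[24,-24,-25,0,0,-0.5],[20,-20,-25,0,0,0],[0,0,-30,0,0,0],[0,0,0,0,0,0]]
  ]
}}

```text
clock: 1.0
eef_pos: [373.5, 295.3, 99.6]
eef_rot: [2.649, 1.569, -2.319]
wrist_force: [0.0, 0.4, 0.1]
finger_gap: 93.8
```

```bash
python3 -c "
from h import *
go(369,302.5,36,-.25)
save('scene','close1',(230,90,390,210),5)"
```

```text
t 1.0 pos [373.5 295.3  99.6] d [ -4.5   7.2 -63.6] w [ 0.09 -0.08  0.32] gap 93.8 F [0.  0.4 0.1] j6 -0.72
```

View pics/close1.png

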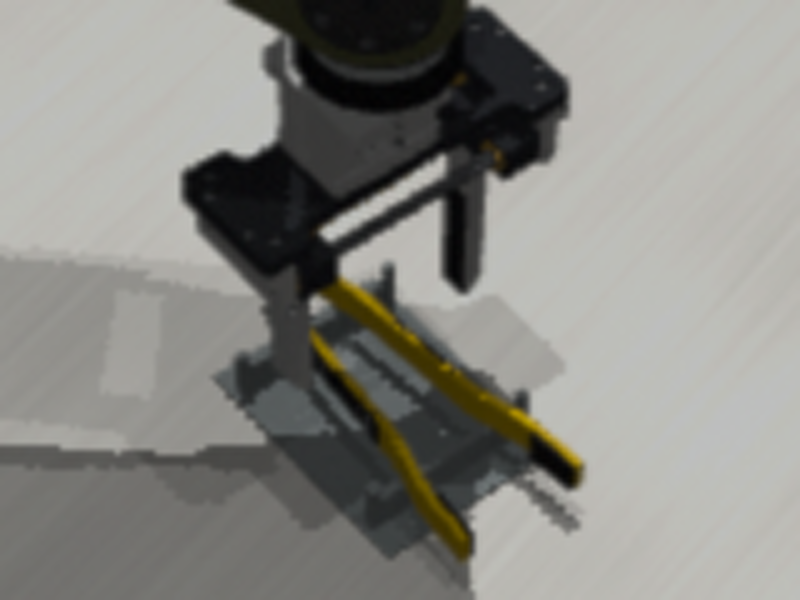

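The close view shows the fingers, at (290,330) and (462,250) in the crop, straddling the tongs with the jaw axis across the arms. I'll correct by (-4.5, +7) and descend.

Request:
{"op": "jog_arm", "data": {
  "moves": [
    [[-4,7,-10,0,0,0.3],[0,0,-20,0,0,0],[0,0,-20,0,0,0],[0,0,-13,0,0,0],[0,0,0,0,0,0]]
  ]
}}

```text
clock: 1.55
eef_pos: [369.9, 309.3, 41.7]
eef_rot: [-0.73, 1.56, 0.597]
wrist_force: [-0.4, 0.1, -0.2]
finger_gap: 93.9
```

```bash
python3 -c "
from h import *
go(369,302.5,35,-.25)"
```

```text
t 1.55 pos [369.9 309.3  41.7] d [-0.9 -6.8 -6.7] w [-0.33  0.49 -0.36] gap 93.9 F [-0.4  0.1 -0.2] j6 -0.71
```

Request:
{"op": "jog_arm", "data": {
  "moves": [
    [[-1,-6,-6,0,0,-0.3],[0,0,0,0,0,0],[0,0,0,0,0,0]]
  ]
}}

```text
clock: 1.85
eef_pos: [369.0, 304.8, 37.7]
eef_rot: [-0.721, 1.557, 0.602]
wrist_force: [-0.3, -0.0, 0.6]
finger_gap: 93.9
```

```bash
python3 -c "
from h import *
go(369,302.5,35,-.25)"
```

```text
t 1.85 pos [369.  304.8  37.7] d [-0.  -2.3 -2.7] w [-0.45  0.65 -0.17] gap 93.9 F [-0.3 -0.   0.6] j6 -0.71
```

Request:
{"op": "jog_arm", "data": {
  "moves": [
    [[0,-2,-2,-0.5,0.6,0],[0,0,0,0,0,0],[0,0,0,0,0,0],[0,0,0,0,0,0],[0,0,0,0,0,0]]
  ],
  "gripper": -0.075,
  "squeeze": 25
}}

```text
clock: 2.35
eef_pos: [369.7, 303.0, 36.9]
eef_rot: [-1.548, 1.569, -0.224]
wrist_force: [0.3, -0.9, 0.1]
finger_gap: 57.6
```

```bash
python3 -c "
from h import *
go(369,302.5,35,-.25)"
```

```text
t 2.35 pos [369.7 303.   36.9] d [-0.7 -0.5 -1.9] w [ 0.02  0.1  -0.15] gap 57.6 F [ 0.3 -0.9  0.1] j6 -0.71
```

Request:
{"op": "jog_arm", "data": {
  "moves": [
    [[0,0,-1,0,0,0],[0,0,0,0,0,0],[0,0,0,0,0,0],[0,0,0,0,0,0],[0,0,0,0,0,0]]
  ]
}}

```text
clock: 2.85
eef_pos: [370.1, 303.2, 36.2]
eef_rot: [-1.27, 1.568, 0.054]
wrist_force: [-0.2, -0.2, 2.0]
finger_gap: 43.9
```

Request:
{"op": "jog_arm", "data": {
  "moves": [
    [[0,0,0,0,0,0],[0,0,0,0,0,0],[0,0,0,0,0,0]]
  ]
}}

```text
clock: 3.15
eef_pos: [370.1, 303.2, 36.3]
eef_rot: [-1.265, 1.568, 0.058]
wrist_force: [-0.1, -0.0, 1.4]
finger_gap: 43.5
```

```bash
python3 -c "
from h import *
go(369,302.5,35,-.25)
save('top','top2',(190,225,310,345),5)"
```

```text
t 3.15 pos [370.1 303.2  36.3] d [-1.1 -0.7 -1.3] w [-0.01  0.16 -0.14] gap 43.5 F [-0.1 -0.   1.4] j6 -0.71
```

View pics/top2.png

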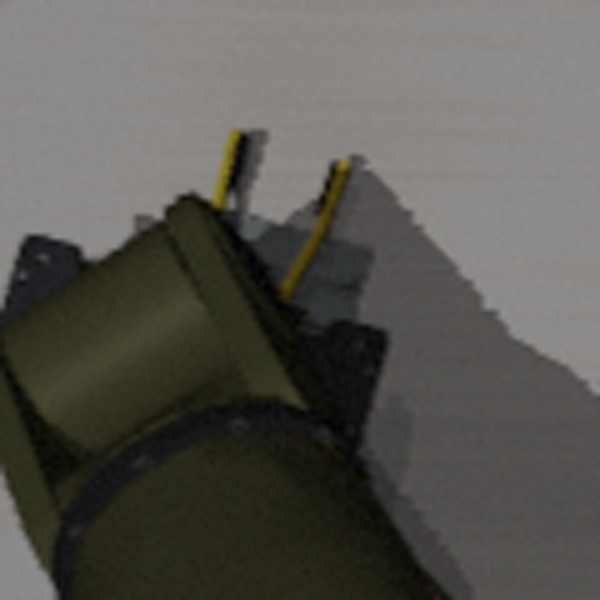

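The tongs are gripped at a 43.5 mm gap. The jaw tips are at (237.4,251) and (258.8,257.4) in full-image pixels. Lifting.

Request:
{"op": "jog_arm", "data": {
  "moves": [
    [[0,0,6,0,0,0],[0,0,12,0,0,0],[0,0,18,0,0,0],[0,0,25,0,0,0],[0,0,25,0,0,0]]
  ]
}}

```text
clock: 3.7
eef_pos: [368.1, 302.0, 124.7]
eef_rot: [2.737, 1.567, -2.222]
wrist_force: [-0.2, 0.0, -1.0]
finger_gap: 43.6
```

Request:
{"op": "jog_arm", "data": {
  "moves": [
    [[0,0,20,0,0,0],[0,0,10,0,0,0],[0,0,0,0,0,0],[0,0,0,0,0,0]]
  ]
}}

```text
clock: 4.1
eef_pos: [368.7, 302.4, 160.7]
eef_rot: [-1.206, 1.568, 0.117]
wrist_force: [0.6, 0.8, -1.0]
finger_gap: 43.6
```

```bash
python3 -c "
from h import *
go(539,36,135,.042)
save('scene','s3',(200,60,400,210),4)
W=cl('scene');im=cv2.imread('pics/scene_raw.png');H,S,V=cv2.split(cv2.cvtColor(im,cv2.COLOR_BGR2HSV))
X,Y,Z=np.moveaxis(W,-1,0)
m=(H>18)&(H<38)&(S>100)&(X>250)&(X<520)&(Y>180)&(Y<400)&(Z>60)
P=W[m];print(len(P));
for lo in range(260,500,20):
  q=P[(P[:,0]>=lo)&(P[:,0]<lo+20)]
  if len(q): print(lo,len(q),np.percentile(q[:,2],[10,50,90]).round(),q[:,1].min().round(),q[:,1].max().round())
"
```

```text
t 4.1 pos [368.7 302.4 160.7] d [ 170.3 -266.4  -25.7] w [-0.04  0.14 16.57] gap 43.6 F [ 0.6  0.8 -1. ] j6 -0.71
1775
280 243 [447. 505. 523.] 180.0 306.0
300 391 [435. 482. 508.] 182.0 319.0
320 183 [427. 458. 490.] 200.0 346.0
340 149 [164. 447. 473.] 212.0 359.0
360 190 [165. 428. 462.] 227.0 363.0
380 196 [163. 324. 450.] 238.0 346.0
400 132 [158. 170. 443.] 252.0 319.0
420 128 [158. 170. 428.] 252.0 314.0
440 86 [156. 166. 171.] 246.0 313.0
460 61 [154. 169. 171.] 242.0 309.0
480 16 [157. 169. 171.] 296.0 305.0
```

View pics/s3.png

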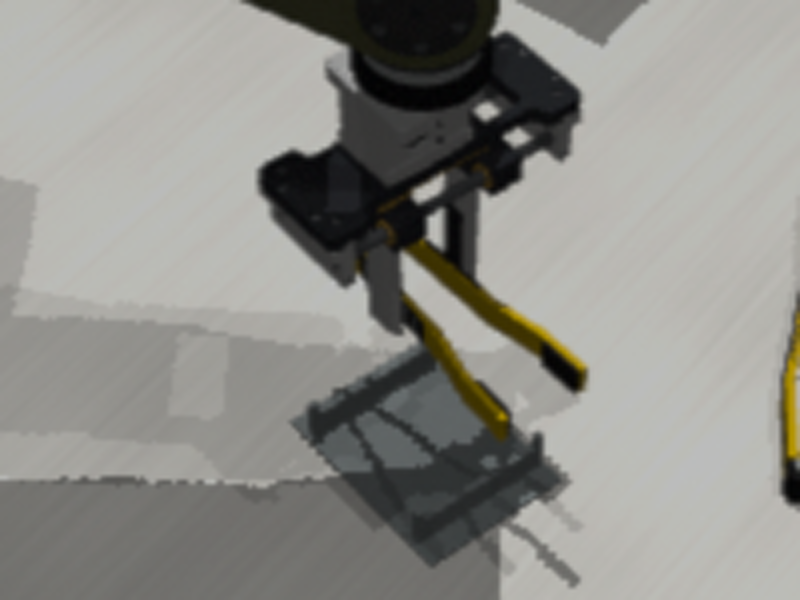

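The tongs hang level: the arm tops are at z≈170 along the whole length with the TCP at 160.7, and both arms are held. I'm carrying them to the fixture at this height.

Request:
{"op": "jog_arm", "data": {
  "moves": [
    [[8,-12,0,0,0,1],[16,-25,0,0,0,1.7],[16,-25,0,0,0,1.7],[16,-25,0,0,0,1.7],[16,-25,0,0,0,1.7]]
  ]
}}

```text
clock: 4.65
eef_pos: [439.4, 188.0, 155.4]
eef_rot: [2.22, 1.564, -2.593]
wrist_force: [1.0, -0.4, -1.2]
finger_gap: 43.5
```

Request:
{"op": "jog_arm", "data": {
  "moves": [
    [[16,-25,0,0,0,1.7],[16,-25,0,0,0,1.7],[16,-25,0,0,0,1.7],[10,-15,0,0,0,1],[0,0,0,0,0,0]]
  ]
}}

```text
clock: 5.15
eef_pos: [498.6, 90.9, 149.6]
eef_rot: [1.957, 1.556, -2.747]
wrist_force: [-0.2, -0.3, -1.5]
finger_gap: 43.3
```

```bash
python3 -c "
from h import *
go(540,37,160,.042)"
```

```text
t 5.15 pos [498.6  90.9 149.6] d [ 41.4 -53.9  10.4] w [ 0.35 -0.8   1.96] gap 43.3 F [-0.2 -0.3 -1.5] j6 -1.47
```

Request:
{"op": "jog_arm", "data": {
  "moves": [
    [[14,-18,3,0.3,-0.8,0.8],[14,-18,3,0,0,0.6],[12,-16,3,0,0,0.4],[0,0,0,0,0,0],[0,0,0,0,0,0]]
  ]
}}

```text
clock: 5.65
eef_pos: [536.7, 39.9, 154.2]
eef_rot: [1.543, 1.563, -3.131]
wrist_force: [0.4, 0.7, -1.2]
finger_gap: 43.8
```

```bash
python3 -c "
from h import *
go(540,37,140,.042)"
```

```text
t 5.65 pos [536.7  39.9 154.2] d [  3.3  -2.9 -14.2] w [ 0.01 -0.46  0.17] gap 43.8 F [ 0.4  0.7 -1.2] j6 -1.6
```

Request:
{"op": "jog_arm", "data": {
  "moves": [
    [[3,-3,-10,0,-0.4,0.2],[0,0,-15,0,0,0],[0,0,-8,0,0,0],[0,0,0,0,0,0],[0,0,0,0,0,0]]
  ]
}}

```text
clock: 6.15
eef_pos: [537.7, 39.8, 117.3]
eef_rot: [1.434, 1.568, 3.05]
wrist_force: [0.9, -0.1, 0.0]
finger_gap: 43.3
```

```bash
python3 -c "
from h import *
go(540,37,59.5,.042)
save('top','t4',(270,150,410,250),1)
save('scene','s4',(240,220,420,380),1)
a=cv2.resize(cv2.imread('pics/t4.png'),(560,400),interpolation=2);b=cv2.resize(cv2.imread('pics/s4.png'),(450,400),interpolation=2)
cv2.imwrite('pics/both4.png',cv2.resize(np.hstack([a,b]),(800,317)))
cv2.imwrite('pics/t4b.png',a)
cv2.imwrite('pics/s4b.png',cv2.resize(cv2.imread('pics/s4.png'),None,fx=3.7,fy=3.7,interpolation=2))
"
```

```text
t 6.15 pos [537.7  39.8 117.3] d [  2.3  -2.8 -57.8] w [-0.01 -0.16 -0.2 ] gap 43.3 F [ 0.9 -0.1  0. ] j6 -1.61
```

View pics/both4.png

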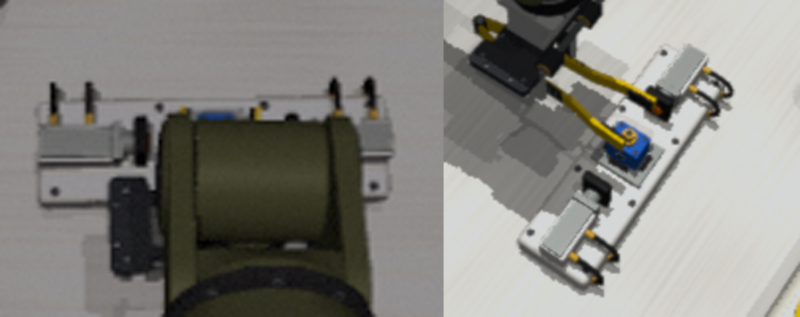

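The top view is mostly hidden by the wrist, though both jaw tips show at (183,112) and (255,112), either side of the blue at (217,115). In the scene view the jaws are above the valve and level. I'll measure the jaws with depth from the scene camera.

```bash
python3 -c "
from h import *
W=cl('scene');im=cv2.imread('pics/scene_raw.png');H,S,V=cv2.split(cv2.cvtColor(im,cv2.COLOR_BGR2HSV))
X,Y,Z=np.moveaxis(W,-1,0)
m=(H>18)&(H<38)&(S>100)&(X>500)&(X<700)&(Y>-50)&(Y<130)&(Z>100)&(Z<145)
P=W[m];print(len(P))
P=P[P[:,2]>121]
for lo in range(560,670,10):
  q=P[(P[:,0]>=lo)&(P[:,0]<lo+10)]
  if len(q):
    r=q[q[:,1]<40,1]; l=q[q[:,1]>=40,1]
    print(lo,len(q),'R',np.median(r).round(1) if len(r) else None,'L',np.median(l).round(1) if len(l) else None,'z',np.median(q[:,2]).round(1))
for s in(P[P[:,1]<40],P[P[:,1]>=40]): print('tip',s[s[:,0].argmax()].round(1))
"
```

```text
491
560 20 R 21.5 L 59.2 z 126.5
570 31 R 19.9 L 59.4 z 125.8
580 33 R 19.7 L 61.3 z 125.8
590 27 R 19.0 L 64.2 z 125.6
600 28 R 15.8 L 67.2 z 125.9
610 29 R 14.9 L 69.7 z 124.9
620 34 R 14.7 L 69.9 z 126.1
630 31 R 13.3 L 71.2 z 125.9
640 34 R 14.5 L 71.7 z 125.4
650 9 R 14.5 L 70.4 z 124.9
tip [652.9  12.  122.6]
tip [650.8  71.8 124.9]
```

The jaws are level and their midline is at y≈42.7, against 41 for the valve. The pad centres are at x≈637, against 640. So the correction is about (+3,-1.5), then straight down to TCP z≈59.5.

Request:
{"op": "jog_arm", "data": {
  "moves": [
    [[3,-2,-8,0,0,-0.2],[0,0,-12,0,0,0],[0,0,-12,0,0,0],[0,0,0,0,0,0],[0,0,0,0,0,0]]
  ]
}}

```text
clock: 6.75
eef_pos: [541.2, 37.4, 83.0]
eef_rot: [1.38, 1.569, 2.992]
wrist_force: [-0.6, 0.1, -0.6]
finger_gap: 43.5
```

```bash
python3 -c "
from h import *
go(541,38.3,59.5,.042)"
```

```text
t 6.75 pos [541.2  37.4  83. ] d [ -0.2   0.9 -23.5] w [-0.01 -0.09  0.04] gap 43.5 F [-0.6  0.1 -0.6] j6 -1.61
```

Request:
{"op": "jog_arm", "data": {
  "moves": [
    [[0,0.5,-7,0,0,0],[0,0,-7,0,0,0],[0,0,-6,0,0,0],[0,0,0,0,0,0],[0,0,0,0,0,0]]
  ]
}}

```text
clock: 7.25
eef_pos: [541.3, 38.1, 61.4]
eef_rot: [1.325, 1.57, 2.937]
wrist_force: [0.0, 0.4, -1.0]
finger_gap: 43.9
```

```bash
python3 -c "
from h import *
go(541,38.3,59.5,.042)
save('scene','s5',(240,220,400,340),5)"
```

```text
t 7.25 pos [541.3  38.1  61.4] d [-0.3  0.2 -1.9] w [-0.01 -0.06  0.03] gap 43.9 F [ 0.   0.4 -1. ] j6 -1.61
```

View pics/s5.png

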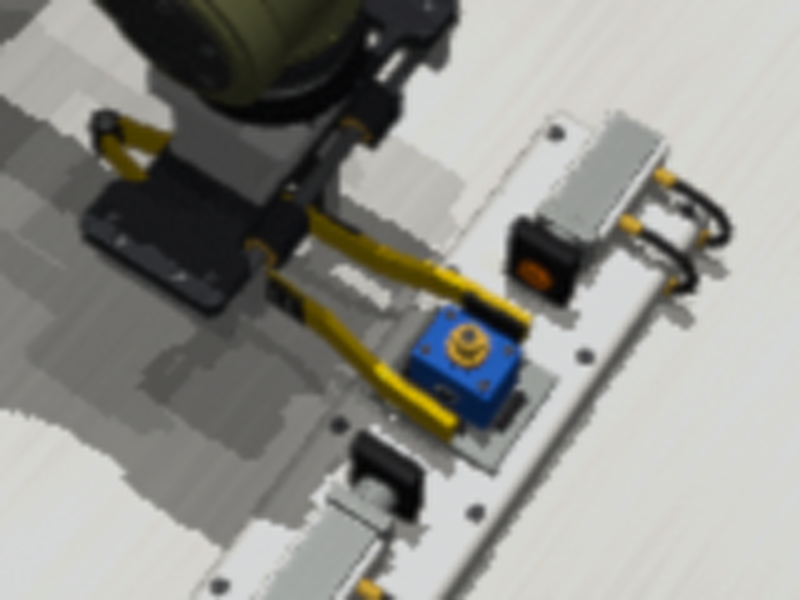

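The jaws straddle the valve (port at (467,345) in the crop) with both tips short of its far end and clear of the clamps. I'll lower 1.5 mm and squeeze.

Request:
{"op": "jog_arm", "data": {
  "moves": [
    [[0,0,-1.5,0,0,0],[0,0,0,0,0,0],[0,0,0,0,0,0],[0,0,0,0,0,0],[0,0,0,0,0,0]]
  ],
  "gripper": -1,
  "squeeze": 45
}}

```text
clock: 7.8
eef_pos: [541.4, 38.1, 60.3]
eef_rot: [1.169, 1.57, 2.782]
wrist_force: [0.2, -0.4, -1.1]
finger_gap: 34.6
```

Request:
{"op": "jog_arm", "data": {
  "moves": [
    [[0,0,0,0,0,0],[0,0,0,0,0,0],[0,0,0,0,0,0],[0,0,0,0,0,0],[0,0,0,0,0,0]]
  ]
}}

```text
clock: 8.3
eef_pos: [541.3, 38.0, 60.3]
eef_rot: [1.25, 1.57, 2.862]
wrist_force: [-0.3, 0.8, -2.6]
finger_gap: 34.6
```

The gap stopped at 34.6 mm, against 35 mm expected on the valve. Lifting.

Request:
{"op": "jog_arm", "data": {
  "moves": [
    [[0,0,4,0,0,0],[0,0,6,0,0,0],[0,0,8,0,0,0],[0,0,10,0,0,0],[0,0,12,0,0,0]]
  ]
}}

```text
clock: 8.8
eef_pos: [540.7, 38.0, 102.5]
eef_rot: [1.452, 1.568, 3.064]
wrist_force: [0.3, -0.2, -1.9]
finger_gap: 34.5
```

Request:
{"op": "jog_arm", "data": {
  "moves": [
    [[0,0,14,0,0,0],[0,0,14,0,0,0],[0,0,14,0,0,0],[0,0,14,0,0,0],[0,0,12,0,0,0]]
  ]
}}

```text
clock: 9.3
eef_pos: [541.0, 38.1, 178.5]
eef_rot: [-1.399, 1.57, 0.213]
wrist_force: [-0.2, 0.1, -1.9]
finger_gap: 34.5
```

Request:
{"op": "jog_arm", "data": {
  "moves": [
    [[0,0,8,0,0,0],[0,0,4,0,0,0],[0,0,0,0,0,0],[0,0,0,0,0,0],[0,0,0,0,0,0]]
  ]
}}

```text
clock: 9.8
eef_pos: [541.1, 38.1, 193.1]
eef_rot: [-1.527, 1.568, 0.085]
wrist_force: [-0.9, 0.2, -2.2]
finger_gap: 34.5
```

```bash
python3 -c "
from h import *
go(541,38.3,180,.042)
save('scene','s6',(240,180,440,330),4)
W=cl('scene');im=cv2.imread('pics/scene_raw.png');H,S,V=cv2.split(cv2.cvtColor(im,cv2.COLOR_BGR2HSV))
X,Y,Z=np.moveaxis(W,-1,0)
m=(H>100)&(H<128)&(S>110)&(X>580)&(X<700)&(Y>0)&(Y<90)&(Z>50)
P=W[m];print(len(P),P.min(0),P.max(0),np.percentile(P[:,2],[5,50,95]))
T=P[P[:,2]>np.percentile(P[:,2],95)-12]; A=np.c_[T[:,:2]-T[:,:2].mean(0),np.ones(len(T))]; 
m=(H>18)&(H<38)&(S>100)&(X>560)&(X<700)&(Y>-10)&(Y<90)&(Z>140)&(Z<230)
P=W[m]
for lo in range(560,670,20):
  q=P[(P[:,0]>=lo)&(P[:,0]<lo+20)]
  if len(q): print(lo,len(q),np.percentile(q[:,2],[50,90]).round(1))
"
```

```text
t 9.8 pos [541.1  38.1 193.1] d [ -0.1   0.2 -13.1] w [-0.01  0.17  0.03] gap 34.5 F [-0.9  0.2 -2.2] j6 -1.61
256 [620.94162281  25.40940308 172.33570398] [661.7977147   56.66931543 209.35834266] [179.3659263  204.68392181 207.95191257]
560 89 [198.4 203.5]
580 114 [198.3 203.1]
600 111 [199.1 203.2]
620 105 [201.2 213. ]
640 123 [202.3 217. ]
```

View pics/s6.png

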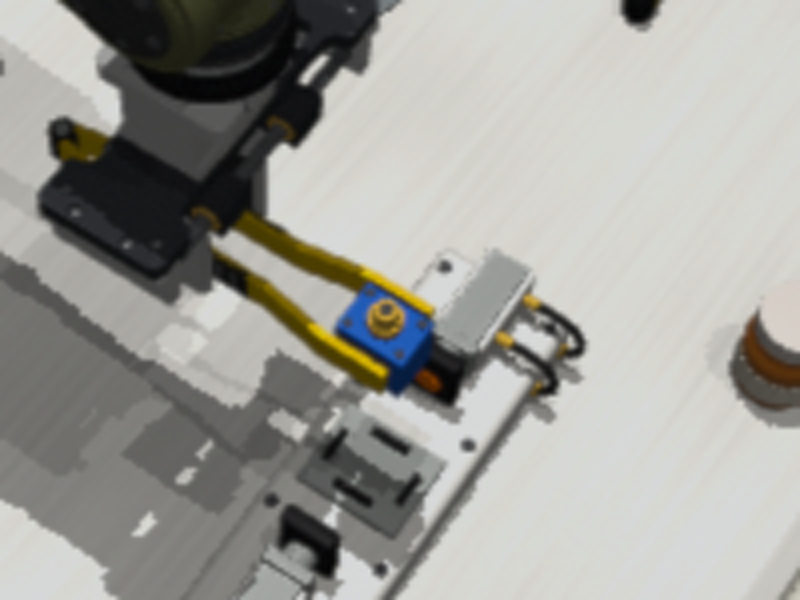

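The valve is held level between both jaws above the empty nest. Its block top is at z≈205, so its underside is at about 169 mm, roughly 133 mm above the nest floor. The jar hasn't moved. I'll let it settle, then hand in.

Request:
{"op": "jog_arm", "data": {
  "moves": [
    [[0,0,0,0,0,0],[0,0,0,0,0,0],[0,0,0,0,0,0],[0,0,0,0,0,0]]
  ]
}}

```text
clock: 10.25
eef_pos: [540.8, 38.0, 191.9]
eef_rot: [-1.344, 1.57, 0.268]
wrist_force: [-0.5, 1.1, -1.4]
finger_gap: 34.3
```

```bash
python3 -c "
from h import *
go(541,38.3,193,.042); print(abs(manip.read_state()['qd']).max()); print(manip.sign_off())"
```

```text
t 10.25 pos [540.8  38.  191.9] d [0.2 0.3 1.1] w [-0.01  0.05  0.04] gap 34.3 F [-0.5  1.1 -1.4] j6 -1.61
0.0024535149981943635
the job is handed in; nothing more can be done
None
```

The valve body is up and held in the squeezed tongs, and I handed the job in at about 10.3 s of the 45 s allowed; the hand-in gave no verdict. I picked the tongs off the rest by both grips at a gap of about 43.5 mm. I then lowered their jaws between the clamps around the valve body, squeezed at 45 N and lifted straight up.

- **Height and attitude:** the last picture showed the valve body upright between both jaws with the nest empty below. Its block top measured z ≈ 205 mm, which puts its underside roughly 130 mm above the nest floor.
- **Grip:** the gap stayed at 34.3–34.6 mm from the squeeze to the end, against 35 mm expected on the valve body.
- **Rest:** the largest joint speed at hand-in was 0.0025 rad/s. The arm had sagged about 1 mm since the lift, and the gripper had not entered the fixture zone.
- **Small disagreements:** the two cameras differed by about 3 mm on the valve body's position, and the jaws were about 1.5 mm off its centre line before I corrected them. Neither affected the grip.
- **Not measured:** I could not read the contact forces on the pads. I judged the bystanders only by eye: the jar showed no shift in the last picture, and the arm never went near the tray.

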